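# Swing the curing lamp over the ink cake and stop it there

### The arm

A 6-joint arm with a two-finger parallel gripper is mounted at the origin on the work surface. World frame = base frame: x ahead of the robot, y to its left, z up, the work surface at z = 0. Lengths are in mm, angles in rad, forces in N, time in s.
With the tool pointing down it reaches from about 350 to 725 mm from the base axis. Payload 4.3 kg.
Tool frame: the origin (TCP) lies at the very end of the fingers, on their centre line; the grasp point (between the pads) lies bot.pinch_z behind it (bot.pinch_z is the distance from the TCP to the grasp point, in mm); z points along the fingers, y is the line along which they close (so a half turn about z gives the same grasp; the last joint's range is limited). The gripper opens to 85 mm and grips with 20 to 120 N. Pads are 22 mm wide; open, the fingers measure 114 mm over their backs; the gripper's body (76 mm by 85 mm) begins 54 mm behind the grasp point. The pads swing forward as they close: fully open they stand 13 mm farther back than shut.
Start: joints at [1.11, 0.377, 0.081, 1.274, 0, 1.46], TCP at [197.607, 540.017, 231.329] pointing down, gripper open.
Joint ranges: [-2.72, 2.72], [-0.84, 1.66], [-1.02, 1.22], [-1.77, 2.12], [-1.37, 1.28], [-3.14, 3.14]. Speed limits (rad/s): [2.57, 2.57, 3.14, 3.14, 3.14, 3.14].

### API

Orientations are given as a 3x3 rotation matrix whose columns are the frame's x, y, z axes.
In Python, from rig import bot gives the robot as it stands. The module is installed in compiled form; this text tells all that it offers.
- The arm moves only by the tool step_arm, never from a script. Its argument "steps" is a list of rows, each a list of 6 numbers: the shift along the tool's x, y, z each as a share of 0.3 m, from -1 to 1, then the turn, a rotation vector about the tool's x, y, z each as a share of 45 degrees, from -1 to 1. A call has exactly 10 rows; each row is the pose to reach, as a shift and turn from the pose commanded when the call began, along the tool's axes at that moment; what a row does not reach only later rows make up. A row lasts 1/10 s, in which the tool goes at most 50 mm and 8.59 degrees, less where a joint would pass 70% of its speed; a pose out of reach is approached as far as the arm can. A call with a number of a shift or a turn outside -1 to 1 is refused whole. A call with a gripper value outside its range is refused whole. "grip" is the opening, from 0 (shut) to 1 (fully open), set as the call begins (left out, the last holds). The fingers move at their own pace and stop on an object; the grip force is fixed at half the most. Time passes only in rows, so rows that repeat a pose let the fingers close, or fill a call up. It gives the time, the measured TCP pose, the force, the opening and the grip force at its end, in the units of the state.
- bot.sense(): the state, without advancing time (a new reading comes with each control period).
- bot.camera(name): name is "side" or "top" or "wrist"; returns a dict with "frame" (420x560x3 uint8, red, green, blue), "z_map" (420x560 float32, mm along the optical axis (not along the pixel's ray), 0 where there is no reading), "fx", "fy", "cx", "cy" (pixels), "dist" ([k1, k2, p1, p2, k3] as OpenCV has them; the pictures are not rectified), "rvec" (rotation vector, rad) and "tvec" (3), from world to camera coordinates, as OpenCV has them; the wrist camera has in their place "T_tool_cam" (4x4, takes a point from camera to tool coordinates, whose origin is the TCP and whose axes are the flange's). Camera axes: x right, y down, z forward; pixel columns grow to the right and rows downward; lengths in mm; the calibration is good to about 2 mm. A picture is of the moment at which its call begins: read the wrist's pose just before it.
- bot.close_job(): hands the job in; it is judged then, once.
The state is a dict: "time": time; "joint_pos": joint angles; "qd": joint speeds; "joint_efforts": joint torques, N m; "eef_pos": TCP position; "tcp_rot": TCP orientation; "force": force on the tool from outside, world axes, zero at the start; "ft_torque": the same for the moment, N m; "width": finger opening in mm; "gripper_force": force on a finger pad.
Only numpy, scipy, OpenCV 4.12 (cv2) and the standard library are available. Lean on these libraries where they do the work, as an engineer would, in place of code of your own. Each camera call takes 0.05 s, during which the arm holds its last target. There are 200 camera calls.

### The job

The heavy curing lamp on the ball-bearing boom stands off to one side: push it round by the side of its sprung guard hood until the lamp is centred over the painted ink cake in the wooden cradle (within about 2 cm), and bring it to rest there. Swing it calmly (the lamp no faster than about 0.25 m/s), do not let the boom run against its end stops, keep the hand off the hot aluminium fins on top and leave the other ink cakes, the bowl and the jar alone. Then take the hand away and let the lamp stand still over the cake, untouched, for three seconds before you finish.

Things in the scene. Friction and masses are not known exactly. Their poses are not given: they have to be found in the camera images.
- base: round steel foot (radius 70, 20 high) and vertical column (radius 32, top at 176) of the boom, fixed to the table. Origin on the hinge axis at table height; at joint 0 the boom points along this body's -x. Boom with lamp inside the hood: nominal 3.8 kg, inertia about the axis 0.35 kg m2 (-20 to +30 %); hood with fins: 0.4 kg, 0.02 kg m2
- boom (a joint): boom angle q in rad about the column, 0 along the base's -x axis, growing as the lamp swings to the base's +y side: lamp centre = base origin + 300 mm * (-cos q, sin q) in the base frame. Starts at rest at -0.65 to -0.4; hard end stops at -0.95 and +0.95. Ball bearing with hardly any friction (0.0006 N m dry, 0.004 N m s/rad viscous): it coasts for many seconds
- hood (a joint): angle in rad of the light guard hood relative to the boom, about the same column and in the same sense; 0 at rest, range -0.25 to 0.25. Springs centre it: 2.0 N m/rad, hardly damped (0.05 N m s/rad), so the boom bounces off a hand that stands still. Hood: white drum with red band, radius 60, round the lamp, and a grey box 96 wide, 50 to 250 mm from the axis; sides at heights 56 to 122
- lamp (a point): centre of the lamp's underside, 45 mm above the table and 300 mm from the hinge axis, on the boom; the hood's white drum (radius 60) is centred on it when the hood angle is 0. The hood is too wide to grip: push its side with closed fingers, brake it from the other side
- fins: hot aluminium cooling fins on top of the hood, between heights 122 and 136, within 52 mm of the drum's centre and 44 mm of the hood's centre line: not to be touched. Origin on the hinge axis at table height, turning with the hood
- cake (a point): centre of the top of the painted black octagonal ink cake (66 across) to be cured, fixed in a round wooden cradle on a round yellow pad (radius 55); top 29 mm above the table, 300 mm from the hinge axis, so the lamp can stand exactly over it with 16 mm of air. A flat steel strap, 3 mm thick, 30 wide, lies from it to the column. It lies at boom angle 0.15 to 0.6
- ink0: loose octagonal black ink cake, 66 across, 18 high, on the yellow paper; origin under its centre; bystander
- ink1: loose round black ink cake, 66 across, 18 high, bystander
- ink2: loose octagonal black ink cake, 66 across, 18 high, bystander
- ink3: loose round black ink cake, 66 across, 18 high, bystander
- bowl: white porcelain bowl, 100 across, 40 high, bystander
- jar: jar with brass cap, 60 across, 70 high, bystander

How it is judged:
By the outcome, as a careful person would: the job done as asked, in the order asked, and still so for the second after the job is handed in, with the robot touching nothing.
It also fails if it takes over 48 s, if anything falls off the work surface, if the arm or the gripper's body presses on something with over 40 N, if the wrist force passes 120 N, or if a joint passes its speed limit or range.

## Working session

There is one attempt and no reset: what is moved stays moved. The work goes in short steps, Python scripts to look and compute and a tool call to move; the robot and the scene stay as the last step left them, time stands still between calls to the robot, and variables do not carry over. Pictures are saved under pics/ and viewed, at most 10 in all, crops included, and the job is handed in when it is done.

Besides the shell and the picture viewer there is one more tool, called after "Request:" by a JSON object that holds its "method" and its "body", one argument or row to a line. step_arm: Moves the arm, as the interface text tells. Its arguments: {"type":"object","properties":{"steps":{"type":"array"},"grip":{"type":"number"}},"required":["steps"]}

```bash
mkdir -p pics; cat > h.py <<'E'
from rig import bot
import numpy as np, cv2
def world(c,u,v,z):
    "pixel -> world at height z (fixed cameras)"
    K=np.array([[c['fx'],0,c['cx']],[0,c['fy'],c['cy']],[0,0,1]])
    n=cv2.undistortPoints(np.array([[[u,v]]],float),K,np.array(c['dist'],float))[0,0]
    R=cv2.Rodrigues(np.array(c['rvec'],float))[0]; t=np.array(c['tvec'],float).ravel()
    o=-R.T@t; d=R.T@np.array([n[0],n[1],1])
    return o+d*(z-o[2])/d[2]
def worldz(c,u,v):
    K=np.array([[c['fx'],0,c['cx']],[0,c['fy'],c['cy']],[0,0,1]])
    n=cv2.undistortPoints(np.array([[[u,v]]],float),K,np.array(c['dist'],float))[0,0]
    R=cv2.Rodrigues(np.array(c['rvec'],float))[0]; t=np.array(c['tvec'],float).ravel()
    z=c['z_map'][int(v),int(u)]
    return R.T@(np.array([n[0]*z,n[1]*z,z])-t)
def save(c,name): cv2.imwrite('pics/'+name,c['frame'][:,:,::-1])
E
python3 - <<'E'
from h import *
import pickle
for n in('top','side'):
    c=bot.camera(n);save(c,n+'1.png');pickle.dump(c,open(n+'.pkl','wb'))
    print(n,c['tvec'],c['rvec'])
s=bot.sense();print(s['time'],s['tcp_rot'],s['eef_pos'],s['width'],bot.pinch_z)
E
```

```text
top [ -43.92691241  623.35848256 1414.52729255] [ 2.18564789 -2.01894281  0.22507067]
side [-628.45862381  -33.09767288 1481.39573085] [ 2.55772973  0.18652696 -0.06971525]
0.1 [[-9.39093468e-01  3.43660799e-01 -8.45016974e-04]
 [ 3.43661766e-01  9.39092023e-01 -1.66225904e-03]
 [ 2.22295429e-04 -1.85141663e-03 -9.99998261e-01]] [197.3222433  539.43973581 230.45393628] 85.64663213867529 18.700000000000003
```

View pics/top1.png

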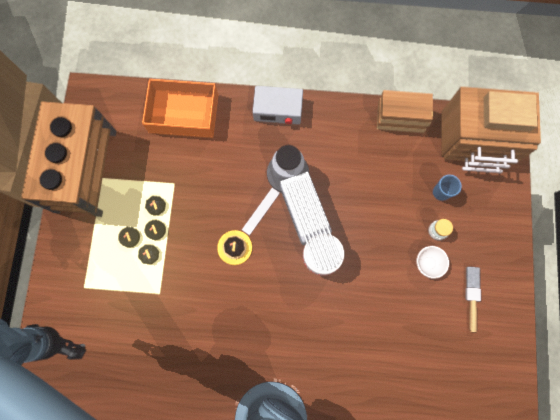

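View pics/side1.png

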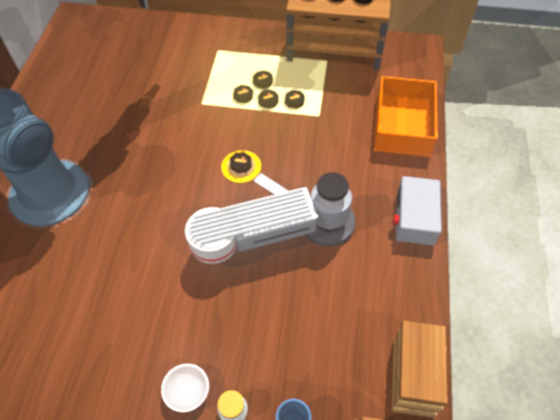

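The top view shows the column cap at about (289,158), the drum at (323,253), and the cake on its yellow pad at (235,247). The side view shows the cake at (241,163), the drum at (212,233) and the cap at (333,187). Next I'll convert these to positions.

```bash
cat >> h.py <<'E'
def proj(c,P):
    K=np.array([[c['fx'],0,c['cx']],[0,c['fy'],c['cy']],[0,0,1]])
    return cv2.projectPoints(np.array(P,float).reshape(-1,3),np.array(c['rvec'],float),np.array(c['tvec'],float),K,np.array(c['dist'],float))[0].reshape(-1,2)
def cloud(c):
    K=np.array([[c['fx'],0,c['cx']],[0,c['fy'],c['cy']],[0,0,1]])
    v,u=np.mgrid[:420,:560]; uv=np.stack([u,v],-1).reshape(-1,1,2).astype(float)
    n=cv2.undistortPoints(uv,K,np.array(c['dist'],float))[:,0]
    z=c['z_map'].reshape(-1,1).astype(float)
    R=cv2.Rodrigues(np.array(c['rvec'],float))[0]; t=np.array(c['tvec'],float).ravel()
    return ((np.c_[n,np.ones(len(n))]*z-t)@R).reshape(420,560,3)
E
python3 - <<'E'
from h import *
import pickle
for n,cap,cake,drum in(('top',(289,158),(235,247),(323,253)),('side',(333,187),(241,163),(212,233))):
    c=pickle.load(open(n+'.pkl','rb'));P=cloud(c);f=c['frame'].astype(int)
    yel=(f[...,0]>180)&(f[...,1]>150)&(f[...,2]<70)
    yy=np.zeros_like(yel);yy[cake[1]-30:cake[1]+30,cake[0]-30:cake[0]+30]=1
    m=(yel&yy).astype(np.uint8);ct=max(cv2.findContours(m,0,1)[0],key=cv2.contourArea)
    (ex,ey),ax,_=cv2.fitEllipse(cv2.convexHull(ct)); print(n,'pad px',ex,ey,ax,'world z3',world(c,ex,ey,3))
    print(' cam pos',world(c,280,210,0), 'cap',world(c,*cap,176),worldz(c,*cap),'cake',world(c,*cake,29),worldz(c,*cake),'drum',worldz(c,*drum))
    w=np.zeros((420,560),bool);w[cap[1]-60:cap[1]+60,cap[0]-60:cap[0]+60]=1
    m=w&(P[...,2]>165)&(P[...,2]<190);q=P[m];print(' cap cloud',len(q),q.mean(0),np.percentile(q,[1,99],axis=0)[:,:2].mean(0),(np.percentile(q,99,axis=0)-np.percentile(q,1,axis=0))[:2])
    c0=np.array(q.mean(0)[:2])
    w[:]=0;w[120:300,160:380]=1
    m=w&(P[...,2]>100)&(P[...,2]<150);q=P[m][:,:2];print(' hood cloud',len(q)); (a,wd,an)=cv2.minAreaRect(q.astype(np.float32));print(a,wd,an)
    r=np.linalg.norm(q-c0,axis=1);d=q[(r>240)];e=d.mean(0)-c0;print(' drum mean',d.mean(0),'ang',np.arctan2(e[1],e[0]),'rmax',np.percentile(r,99.5))
    k=world(c,ex,ey,3)[:2]-c0;print(' cake ang',np.arctan2(k[1],k[0]),np.linalg.norm(k))
for b in [(135,195,0)]: pass
t=pickle.load(open('top.pkl','rb'))
for p in[(155,206),(129,238),(155,229),(148,254),(433,262),(441,229)]: print(p,worldz(t,*p).round())
E
```

```text
Traceback (most recent call last):
ValueError: max() iterable argument is empty
```

```bash
python3 - <<'E'
from h import *
import pickle
for n,cap,cake,drum in(('top',(289,158),(235,247),(323,253)),('side',(333,187),(241,163),(212,233))):
    c=pickle.load(open(n+'.pkl','rb'));P=cloud(c);f=c['frame'].astype(int)
    yel=(f[...,0]-f[...,2]>110)&(f[...,1]-f[...,2]>80)
    yy=np.zeros_like(yel);yy[cake[1]-30:cake[1]+30,cake[0]-30:cake[0]+30]=1
    m=(yel&yy).astype(np.uint8);print(m.sum(),f[cake[1]-12:cake[1]+18:4,cake[0]-13].tolist());ct=max(cv2.findContours(m,0,1)[0],key=cv2.contourArea)
    (ex,ey),ax,_=cv2.fitEllipse(cv2.convexHull(ct)); print(n,'pad px',ex,ey,ax,'world z3',world(c,ex,ey,3))
    print(' cap',world(c,*cap,176),worldz(c,*cap),'cake',world(c,*cake,29),worldz(c,*cake),'drum',worldz(c,*drum))
    w=np.zeros((420,560),bool);w[cap[1]-60:cap[1]+60,cap[0]-60:cap[0]+60]=1
    m=w&(P[...,2]>165)&(P[...,2]<190);q=P[m];print(' cap cloud',len(q),q.mean(0),np.percentile(q,[1,99],axis=0)[:,:2].mean(0),(np.percentile(q,99,axis=0)-np.percentile(q,1,axis=0))[:2])
    c0=np.array(q.mean(0)[:2])
    w[:]=0;w[120:300,160:380]=1
    m=w&(P[...,2]>100)&(P[...,2]<150);q=P[m][:,:2]; (a,wd,an)=cv2.minAreaRect(q.astype(np.float32));print(' hood',a,wd,an)
    r=np.linalg.norm(q-c0,axis=1);d=q[(r>240)];e=d.mean(0)-c0;print(' drum mean',d.mean(0),'ang',np.arctan2(e[1],e[0]),'rmax',np.percentile(r,99.5))
    k=world(c,ex,ey,3)[:2]-c0;print(' cake ang',np.arctan2(k[1],k[0]),np.linalg.norm(k))
t=pickle.load(open('top.pkl','rb'))
for p in[(155,206),(129,238),(155,229),(148,254),(433,262),(441,229)]: print(p,worldz(t,*p).round())
E
```

```text
525 [[226, 172, 86], [254, 243, 115], [254, 243, 121], [253, 234, 126], [255, 244, 122], [255, 245, 118], [247, 210, 99], [171, 109, 79]]
top pad px 234.2359619140625 247.10133361816406 (34.44709777832031, 34.92637634277344) world z3 [504.18607596 160.11039276   3.        ]
 cap [758.06376257   5.85078765 176.        ] [758.43496185   5.86748995 174.90325625] cake [501.26520515 154.74620664  29.        ] [501.32547441 154.79806716  28.54448615] drum [ 491.62495415 -115.60931335  123.29295548]
 cap cloud 497 [762.56518255   9.25070354 174.61043618] [762.95837641   9.24999096] [70.19080497 70.33609192]
 hood (622.7456665039062, -61.79212951660156) (402.9401550292969, 118.96678924560547) 23.121837615966797
 drum mean [ 493.30267847 -115.48400278] ang -2.707778333951767 rmax 354.065364531942
 cake ang 2.61311822980154 299.19627095285466
620 [[188, 114, 73], [255, 230, 50], [255, 238, 46], [255, 230, 128], [230, 182, 98], [249, 214, 62], [255, 246, 39], [233, 178, 60]]
side pad px 240.73858642578125 166.05039978027344 (33.064002990722656, 40.89147186279297) world z3 [504.18430895 157.33778644   3.        ]
 cap [7.65599170e+02 2.94535142e-01 1.76000000e+02] [765.58308266  -1.23609486 178.1685702 ] cake [508.37934254 148.68471736  29.        ] [508.79089295 147.2294472   30.95749543] drum [ 503.56852854 -142.49383229  141.38872803]
 cap cloud 727 [763.04417339   3.58176013 175.50618136] [763.3709706   6.5334027] [70.61167605 72.57743157]
 hood (621.8612060546875, -56.58689880371094) (408.9850158691406, 120.1293716430664) 26.005765914916992
 drum mean [ 497.95377266 -127.70850174] ang -2.6817394130452636 rmax 353.5992493839376
 cake ang 2.6056158255026842 301.0802966752258
(155, 206) [615. 427.  20.]
(129, 238) [504. 495.  19.]
(155, 229) [541. 418.  14.]
(148, 254) [ 305.  -15. 1516.]
(433, 262) [ 507. -476.    1.]
(441, 229) [ 603. -480.   67.]
```

Request:
{"method": "step_arm", "body": {
  "grip": 0,
  "steps": [
    [-0.09,-0.095,0,0,0,0.1],
    [-0.18,-0.19,0,0,0,0.2],
    [-0.27,-0.285,0,0,0,0.3],
    [-0.36,-0.38,0,0,0,0.4],
    [-0.45,-0.475,0,0,0,0.5],
    [-0.54,-0.57,0,0,0,0.6],
    [-0.63,-0.665,0,0,0,0.7],
    [-0.72,-0.76,0,0,0,0.8],
    [-0.81,-0.855,0,0,0,0.9],
    [-0.88,-0.93,0,0,0,1]
  ]
}}

```text
time: 1.1
eef_pos: [349.8, 185.3, 231.0]
tcp_rot: [[-0.417, 0.909, -0.0], [0.909, 0.417, -0.0], [-0.0, -0.001, -1.0]]
force: [-0.1, 0.5, 0.1]
width: -0.0
gripper_force: 0.0
```

```bash
cat >> h.py <<'E'
AX=np.array([762.7,9.25])  # hinge in top-camera frame; cake phi=0.528
def phi():
    c=bot.camera('top');P=cloud(c);t=bot.sense()['time']
    q=P[120:330,120:400].reshape(-1,3);q=q[(q[:,2]>112)&(q[:,2]<145)][:,:2]
    d=q-AX;r=np.linalg.norm(d,axis=1);a=np.arctan2(d[:,1],-d[:,0])
    m=(r>240)&(r<365);m&=abs(a-np.median(a[m]))<0.3;e=d[m].mean(0)
    b=(r>90)&(r<240);eb=d[b].mean(0)
    return c,t,np.arctan2(e[1],-e[0]),np.arctan2(eb[1],-eb[0]),m.sum(),b.sum()
E
python3 - <<'E'
from h import *
s=bot.sense();print(s['time'],s['eef_pos'],s['tcp_rot'].round(3) if hasattr(s['tcp_rot'],'round') else s['tcp_rot'],s['width'],s['force'])
print(phi()[1:])
R=np.array(s['tcp_rot']);d=np.array([525,-205,231])-s['eef_pos'];print('tool shift share',R.T@d/300)
print('yaw to go',90-np.degrees(np.arctan2(R[1,0],R[0,0])))
E
```

```text
1.1 [349.78350986 185.33864452 231.03935535] [[-0.417  0.909 -0.   ]
 [ 0.909  0.417 -0.   ]
 [-0.    -0.001 -1.   ]] -0.01702039783317905 [-0.05498467  0.51696242  0.07354553]
(1.15, np.float64(-0.4346410405409149), np.float64(-0.43122145173085974), np.int64(1345), np.int64(1575))
tool shift share [-1.42615312e+00 -1.19798396e-02  4.27052637e-04]
yaw to go -24.655802363324185
```

Request:
{"method": "step_arm", "body": {
  "steps": [
    [-0.1,0,0,0,0,0.1],
    [-0.2,0,0,0,0,0.2],
    [-0.3,0,0,0,0,0.3],
    [-0.4,0,0,0,0,0.4],
    [-0.5,0,0,0,0,0.5],
    [-0.6,0,0,0,0,0.55],
    [-0.7,0,0,0,0,0.55],
    [-0.8,0,0,0,0,0.55],
    [-0.9,0,0,0,0,0.55],
    [-1,0,0,0,0,0.55]
  ]
}}

```text
time: 2.15
eef_pos: [476.1, -85.7, 230.9]
tcp_rot: [[-0.003, 1.0, -0.001], [1.0, 0.003, 0.001], [0.001, -0.001, -1.0]]
force: [0.4, -0.3, -0.8]
width: 0.2
gripper_force: 0.0
```

```bash
python3 - <<'E'
from h import *
s=bot.sense();R=np.array(s['tcp_rot']);print(s['time'],s['eef_pos'],R.round(3))
print('tool shift share to start',R.T@(np.array([488,-210,90])-s['eef_pos'])/300)
E
```

```text
2.15 [476.07781694 -85.70113205 230.86806648] [[-0.003  1.    -0.001]
 [ 1.     0.003  0.001]
 [ 0.001 -0.001 -1.   ]]
tool shift share to start [-0.41468814  0.03890513  0.46931358]
```

Request:
{"method": "step_arm", "body": {
  "steps": [
    [-0.11,0.01,0,0,0,0],
    [-0.22,0.02,0,0,0,0],
    [-0.33,0.04,0,0,0,0],
    [-0.41,0.04,0,0,0,0],
    [-0.41,0.04,0.1,0,0,0],
    [-0.41,0.04,0.2,0,0,0],
    [-0.41,0.04,0.3,0,0,0],
    [-0.41,0.04,0.4,0,0,0],
    [-0.41,0.04,0.47,0,0,0],
    [-0.41,0.04,0.47,0,0,0]
  ]
}}

```text
time: 3.15
eef_pos: [485.4, -205.9, 86.8]
tcp_rot: [[-0.003, 1.0, -0.007], [1.0, 0.003, 0.004], [0.004, -0.007, -1.0]]
force: [-0.6, 0.5, -0.1]
width: 0.4
gripper_force: 0.0
```

```bash
python3 - <<'E'
from h import *
s=bot.sense();R=np.array(s['tcp_rot']);print(s['time'],s['eef_pos'],s['force'])
c,*r=phi();print(r);d=bot.camera('side');
save(dict(frame=np.hstack([cv2.resize(c['frame'][140:340,200:400],None,fx=2,fy=2),cv2.resize(d['frame'][120:320,120:320],None,fx=2,fy=2)])),'start.png')
E
```

```text
3.15 [ 485.40108064 -205.87315908   86.79988195] [-0.59634837  0.48802292 -0.06433765]
[3.2, np.float64(-0.4292680278411796), np.float64(-0.42952632811993424), np.int64(1289), np.int64(1579)]
```

View pics/start.png

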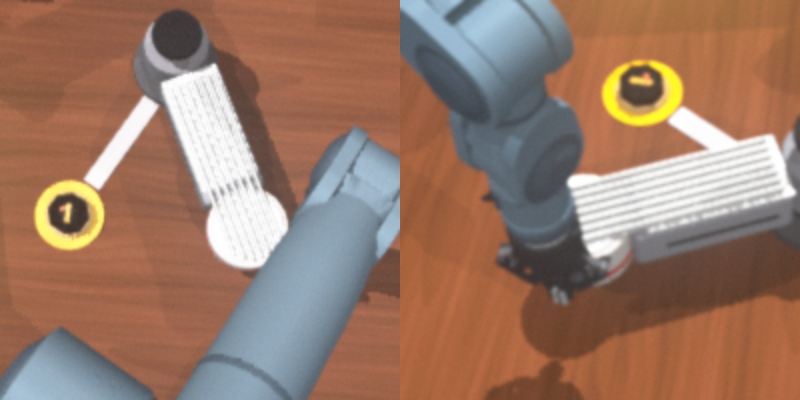

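The left half shows the hood undisturbed, with the drum at (247,228) in the crop. The right half shows the closed fingers beside the drum on the −y side, near (580,280). Now I'll push gently.

Request:
{"method": "step_arm", "body": {
  "steps": [
    [0.01,0,0,0,0,0],
    [0.02,0,0,0,0,0],
    [0.03,0,0,0,0,0],
    [0.04,0,0,0,0,0],
    [0.0467,0,0,0,0,0],
    [0.0533,0,0,0,0,0],
    [0.06,0,0,0,0,0],
    [0.0667,-0.002,0,0,0,0],
    [0.0733,-0.004,0,0,0,0],
    [0.08,-0.006,0,0,0,0]
  ]
}}

```text
time: 4.25
eef_pos: [486.2, -183.7, 90.2]
tcp_rot: [[-0.003, 1.0, -0.0], [1.0, 0.003, 0.0], [0.0, -0.0, -1.0]]
force: [-0.3, -0.3, 0.5]
width: 0.1
gripper_force: 0.1
```

Request:
{"method": "step_arm", "body": {
  "steps": [
    [0.0067,-0.002,0,0,0,0],
    [0.0133,-0.004,0,0,0,0],
    [0.02,-0.006,0,0,0,0],
    [0.0267,-0.008,0,0,0,0],
    [0.0333,-0.01,0,0,0,0],
    [0.04,-0.012,0,0,0,0],
    [0.0467,-0.014,0,0,0,0],
    [0.0533,-0.016,0,0,0,0],
    [0.06,-0.018,0,0,0,0],
    [0.0667,-0.02,0,0,0,0]
  ]
}}

```text
time: 5.25
eef_pos: [480.4, -163.6, 90.3]
tcp_rot: [[-0.003, 1.0, 0.0], [1.0, 0.003, 0.0], [0.0, 0.0, -1.0]]
force: [-0.4, -0.4, 0.2]
width: -0.1
gripper_force: 0.0
```

```bash
python3 - <<'E'
from h import *
s=bot.sense();print(s['time'],s['eef_pos'],s['force']);print(phi()[1:])
E
```

```text
5.25 [ 480.37243489 -163.5606698    90.28701976] [-0.39977594 -0.44930098  0.1559928 ]
(5.3, np.float64(-0.3144311320242454), np.float64(-0.3412898517801488), np.int64(1032), np.int64(1573))
```

Request:
{"method": "step_arm", "body": {
  "steps": [
    [0.0067,-0.001,0,0,0,0],
    [0.0133,-0.002,0,0,0,0],
    [0.0167,-0.003,0,0,0,0],
    [0,0,0,0,0,0],
    [-0.02,0,-0.05,0,0,0],
    [-0.02,0,-0.14,0,0,0],
    [-0.02,0,-0.23,0,0,0],
    [-0.02,0,-0.32,0,0,0],
    [0,0,-0.4,0,0,0],
    [0.08,0,-0.4,0,0,0]
  ]
}}

```text
time: 6.3
eef_pos: [483.0, -142.5, 214.1]
tcp_rot: [[0.0, 1.0, 0.007], [1.0, -0.0, -0.004], [-0.004, 0.007, -1.0]]
force: [0.3, 0.9, -0.2]
width: 0.3
gripper_force: 0.0
```

```bash
python3 - <<'E'
from h import *
s=bot.sense();print(s['time'],s['eef_pos'],s['force']);print(phi()[1:])
E
```

```text
6.3 [ 483.01568687 -142.46062382  214.05503583] [ 0.31314013  0.90539337 -0.22791958]
(6.35, np.float64(-0.17894060063862913), np.float64(-0.2024962676448455), np.int64(1123), np.int64(1578))
```

Request:
{"method": "step_arm", "body": {
  "steps": [
    [0.1,0.005,0,0,0,0],
    [0.2,0.01,0,0,0,0],
    [0.3,0.015,0,0,0,0],
    [0.4,0.02,0,0,0,0],
    [0.5,0.025,0,0,0,0],
    [0.6,0.03,0,0,0,0],
    [0.7,0.035,0,0,0,0],
    [0.8,0.04,0,0,0,0],
    [0.9,0.045,0,0,0,0],
    [1,0.05,0,0,0,0]
  ]
}}

```text
time: 7.35
eef_pos: [494.6, 161.1, 210.0]
tcp_rot: [[-0.003, 1.0, -0.0], [1.0, 0.003, -0.0], [-0.0, -0.0, -1.0]]
force: [-0.8, -0.1, -0.2]
width: -0.1
gripper_force: 0.0
```

```bash
python3 - <<'E'
from h import *
s=bot.sense();R=np.array(s['tcp_rot']);print(s['time'],s['eef_pos']);print(phi()[1:])
print(R.T@(np.array([496,230,90])-s['eef_pos'])/300)
E
```

```text
7.35 [494.63857365 161.07774939 210.04435894]
(7.4, np.float64(-0.07257007032700354), np.float64(-0.07320499014942065), np.int64(1354), np.int64(1583))
[0.22983125 0.00517242 0.40008824]
```

Request:
{"method": "step_arm", "body": {
  "steps": [
    [0.08,0.005,0,0,0,0],
    [0.15,0.005,0,0,0,0],
    [0.23,0.005,0,0,0,0],
    [0.23,0.005,0.08,0,0,0],
    [0.23,0.005,0.16,0,0,0],
    [0.23,0.005,0.24,0,0,0],
    [0.23,0.005,0.32,0,0,0],
    [0.23,0.005,0.38,0,0,0],
    [0.23,0.005,0.4,0,0,0],
    [0.23,0.005,0.4,0,0,0]
  ]
}}

```text
time: 8.4
eef_pos: [495.2, 228.6, 89.4]
tcp_rot: [[-0.002, 1.0, -0.002], [1.0, 0.002, -0.001], [-0.001, -0.002, -1.0]]
force: [0.4, 0.3, 0.6]
width: 0.3
gripper_force: 0.0
```

```bash
python3 - <<'E'
from h import *
s=bot.sense();R=np.array(s['tcp_rot']);print(s['time'],s['eef_pos']);print(phi()[1:])
E
```

```text
8.4 [495.16164767 228.6334839   89.37904021]
(8.45, np.float64(0.05626539486368698), np.float64(0.05507130012185669), np.int64(1354), np.int64(1580))
```

Request:
{"method": "step_arm", "body": {
  "steps": [
    [-0.01,0,0,0,0,0],
    [-0.02,0,0,0,0,0],
    [-0.03,0,0,0,0,0],
    [-0.04,0,0,0,0,0],
    [-0.05,0,0,0,0,0],
    [-0.06,0,0,0,0,0],
    [-0.07,0,0,0,0,0],
    [-0.07,0,0,0,0,0],
    [-0.07,0,0,0,0,0],
    [-0.07,0,0,0,0,0]
  ]
}}

```text
time: 9.45
eef_pos: [495.9, 208.3, 90.3]
tcp_rot: [[-0.003, 1.0, -0.0], [1.0, 0.003, 0.0], [0.0, -0.0, -1.0]]
force: [-0.6, -0.4, -1.1]
width: 0.1
gripper_force: 0.0
```

```bash
python3 - <<'E'
from h import *
s=bot.sense();R=np.array(s['tcp_rot']);print(s['time'],s['eef_pos']);print(phi()[1:])
E
```

```text
9.45 [495.89599927 208.30156946  90.27178784]
(9.5, np.float64(0.18151902750981047), np.float64(0.17808913172244342), np.int64(1352), np.int64(1586))
```

Request:
{"method": "step_arm", "body": {
  "steps": [
    [0,0,0,0,0,0],
    [0,0,0,0,0,0],
    [0,0,0,0,0,0],
    [0,0,0,0,0,0],
    [0,0,0,0,0,0],
    [0,0,0,0,0,0],
    [0,0,0,0,0,0],
    [0,0,0,0,0,0],
    [0,0,0,0,0,0],
    [0,0,0,0,0,0]
  ]
}}

```text
time: 10.5
eef_pos: [495.9, 208.2, 90.3]
tcp_rot: [[-0.003, 1.0, 0.0], [1.0, 0.003, 0.0], [0.0, 0.0, -1.0]]
force: [-0.2, 0.1, -0.2]
width: 0.2
gripper_force: 0.0
```

```bash
python3 - <<'E'
from h import *
s=bot.sense();R=np.array(s['tcp_rot']);print(s['time'],s['eef_pos']);print(phi()[1:])
E
```

```text
10.5 [495.88814653 208.23164285  90.31154351]
(10.55, np.float64(0.30269059488010386), np.float64(0.2968217378400345), np.int64(1357), np.int64(1576))
```

Request:
{"method": "step_arm", "body": {
  "steps": [
    [0,0,0,0,0,0],
    [0,0,0,0,0,0],
    [0,0,0,0,0,0],
    [0,0,0,0,0,0],
    [0,0,0,0,0,0],
    [0,0,0,0,0,0],
    [0,0,0,0,0,0],
    [0,0,0,0,0,0],
    [0,0,0,0,0,0],
    [0,0,0,0,0,0]
  ]
}}

```text
time: 11.55
eef_pos: [495.9, 208.3, 90.3]
tcp_rot: [[-0.003, 1.0, 0.0], [1.0, 0.003, 0.0], [0.0, 0.0, -1.0]]
force: [-0.5, -0.5, -0.3]
width: 0.0
gripper_force: 0.0
```

Request:
{"method": "step_arm", "body": {
  "steps": [
    [0.005,0.001,0,0,0,0],
    [0.01,0.002,0,0,0,0],
    [0.015,0.003,0,0,0,0],
    [0.02,0.004,0,0,0,0],
    [0.0248,0.006,0,0,0,0],
    [0.0296,0.008,0,0,0,0],
    [0.0344,0.01,0,0,0,0],
    [0.0392,0.012,0,0,0,0],
    [0.044,0.014,0,0,0,0],
    [0.0488,0.016,0,0,0,0]
  ]
}}

```text
time: 12.55
eef_pos: [500.7, 223.0, 90.3]
tcp_rot: [[-0.003, 1.0, 0.0], [1.0, 0.003, 0.0], [0.0, 0.0, -1.0]]
force: [0.5, -0.1, -1.4]
width: -0.0
gripper_force: 0.0
```

Request:
{"method": "step_arm", "body": {
  "steps": [
    [0.0048,0.002,0,0,0,0],
    [0.0096,0.004,0,0,0,0],
    [0.0144,0.006,0,0,0,0],
    [0.0192,0.008,0,0,0,0],
    [0.024,0.01,0,0,0,0],
    [0.0288,0.012,0,0,0,0],
    [0.0336,0.014,0,0,0,0],
    [0.0384,0.016,0,0,0,0],
    [0.0432,0.018,0,0,0,0],
    [0.048,0.02,0,0,0,0]
  ]
}}

```text
time: 13.55
eef_pos: [506.7, 237.4, 90.3]
tcp_rot: [[-0.003, 1.0, 0.0], [1.0, 0.003, 0.0], [0.0, 0.0, -1.0]]
force: [0.1, -0.1, -0.3]
width: -0.1
gripper_force: 0.0
```

```bash
python3 - <<'E'
from h import *
s=bot.sense();R=np.array(s['tcp_rot']);print(s['time'],s['eef_pos'],s['force']);print(phi()[1:])
E
```

```text
13.55 [506.66522231 237.42213694  90.31008148] [ 0.07607901 -0.12341971 -0.3398033 ]
(13.6, np.float64(0.5246941866590077), np.float64(0.5185436006727894), np.int64(1335), np.int64(1567))
```

Request:
{"method": "step_arm", "body": {
  "steps": [
    [0.01,0,0,0,0,0],
    [0.02,0,0,0,0,0],
    [0.03,0,0,0,0,0],
    [0.03,0,0,0,0,0],
    [0.03,0,0,0,0,0],
    [0.03,0,0,0,0,0],
    [0.03,0,0,0,0,0],
    [0.03,0,0,0,0,0],
    [0.03,0,0,0,0,0],
    [0.03,0,0,0,0,0]
  ]
}}

```text
time: 14.6
eef_pos: [506.6, 246.3, 90.3]
tcp_rot: [[-0.003, 1.0, 0.0], [1.0, 0.003, 0.0], [0.0, 0.0, -1.0]]
force: [0.4, 0.1, 0.6]
width: 0.2
gripper_force: 0.0
```

```bash
python3 - <<'E'
from h import *
s=bot.sense();print(s['time'],s['eef_pos'])
c,*r=phi();print(r);save(dict(frame=cv2.resize(c['frame'][130:330,150:400],None,fx=3,fy=3,interpolation=2)),'end1.png')
E
```

```text
14.6 [506.64077051 246.25618605  90.33421884]
[14.65, np.float64(0.5352524588644437), np.float64(0.5282487251195115), np.int64(1328), np.int64(1566)]
```

View pics/end1.png

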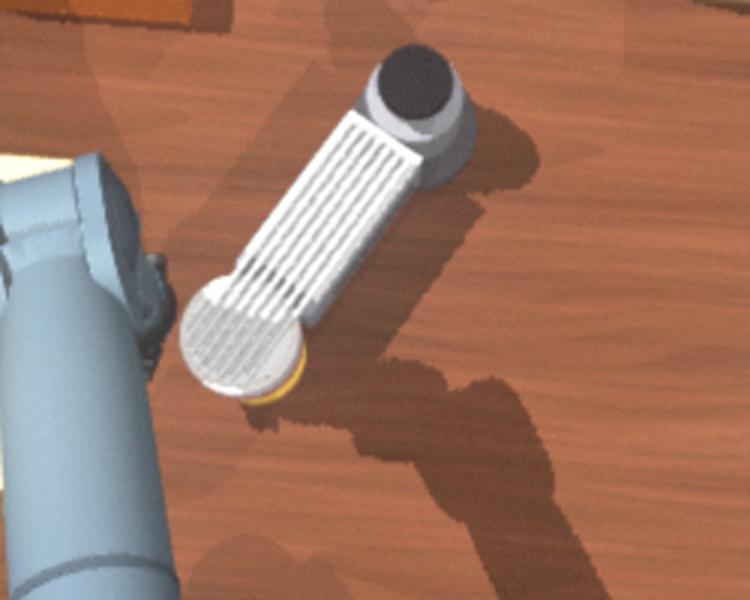

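The drum at (243,338) in the crop covers the cake, with the yellow rim just visible at lower right. It drifts at only about 3 mm/s. I'll withdraw the hand and watch it settle.

Request:
{"method": "step_arm", "body": {
  "steps": [
    [0.02,0,0,0,0,0],
    [0.05,0,0,0,0,0],
    [0.08,0,0,0,0,0],
    [0.1,0,0,0,0,0],
    [0.1,0,-0.05,0,0,0],
    [0.1,0,-0.12,0,0,0],
    [0.1,0,-0.2,0,0,0],
    [0.1,0,-0.28,0,0,0],
    [0.1,0,-0.34,0,0,0],
    [0.1,0,-0.34,0,0,0]
  ]
}}

```text
time: 15.65
eef_pos: [508.3, 277.6, 195.2]
tcp_rot: [[-0.003, 1.0, 0.005], [1.0, 0.003, 0.002], [0.002, 0.005, -1.0]]
force: [0.4, -0.0, -0.6]
width: -0.1
gripper_force: 0.0
```

```bash
python3 - <<'E'
from h import *
print(phi()[1:])
E
```

```text
(15.7, np.float64(0.5407259472563468), np.float64(0.5337628915077531), np.int64(1328), np.int64(1568))
```

Request:
{"method": "step_arm", "body": {
  "steps": [
    [0,0,0,0,0,0],
    [0,0,0,0,0,0],
    [0,0,0,0,0,0],
    [0,0,0,0,0,0],
    [0,0,0,0,0,0],
    [0,0,0,0,0,0],
    [0,0,0,0,0,0],
    [0,0,0,0,0,0],
    [0,0,0,0,0,0],
    [0,0,0,0,0,0]
  ]
}}

```text
time: 16.7
eef_pos: [506.6, 276.3, 192.4]
tcp_rot: [[-0.003, 1.0, 0.0], [1.0, 0.003, 0.0], [0.0, 0.0, -1.0]]
force: [0.6, -0.6, -0.2]
width: 0.2
gripper_force: 0.0
```

```bash
python3 - <<'E'
from h import *
print(phi()[1:])
E
```

```text
(16.75, np.float64(0.5430901451562893), np.float64(0.5363457027857812), np.int64(1322), np.int64(1559))
```

It is slowing and will stop about 4 mm from centre. I'll let it stand.

Request:
{"method": "step_arm", "body": {
  "steps": [
    [0,0,0,0,0,0],
    [0,0,0,0,0,0],
    [0,0,0,0,0,0],
    [0,0,0,0,0,0],
    [0,0,0,0,0,0],
    [0,0,0,0,0,0],
    [0,0,0,0,0,0],
    [0,0,0,0,0,0],
    [0,0,0,0,0,0],
    [0,0,0,0,0,0]
  ]
}}

```text
time: 17.75
eef_pos: [506.5, 276.3, 192.3]
tcp_rot: [[-0.003, 1.0, 0.0], [1.0, 0.003, 0.0], [0.0, 0.0, -1.0]]
force: [0.6, -0.7, -0.2]
width: -0.2
gripper_force: 0.0
```

Request:
{"method": "step_arm", "body": {
  "steps": [
    [0,0,0,0,0,0],
    [0,0,0,0,0,0],
    [0,0,0,0,0,0],
    [0,0,0,0,0,0],
    [0,0,0,0,0,0],
    [0,0,0,0,0,0],
    [0,0,0,0,0,0],
    [0,0,0,0,0,0],
    [0,0,0,0,0,0],
    [0,0,0,0,0,0]
  ]
}}

```text
time: 18.75
eef_pos: [506.5, 276.3, 192.3]
tcp_rot: [[-0.003, 1.0, 0.0], [1.0, 0.003, 0.0], [0.0, 0.0, -1.0]]
force: [-0.0, 0.2, 0.5]
width: 0.2
gripper_force: 0.0
```

```bash
python3 - <<'E'
from h import *
print(phi()[1:])
c=bot.camera('side');f=c['frame']
# overlay: rim of drum top z=122 expected if centred over cake (cake in side frame), and of pad
for z,r,col in((122,60,(0,255,0)),(3,55,(0,0,255))):
    a=np.linspace(0,6.283,60);P=np.c_[504.2+r*np.cos(a),157.3+r*np.sin(a),np.full(60,z)]
    cv2.polylines(f:=np.ascontiguousarray(f),[proj(c,P).round().astype(int)],True,col,1)
save(dict(frame=cv2.resize(f[60:260,120:370],None,fx=3,fy=3)),'end2.png')
E
```

```text
(18.8, np.float64(0.5438076060577324), np.float64(0.5384061865201963), np.int64(1330), np.int64(1557))
```

View pics/end2.png

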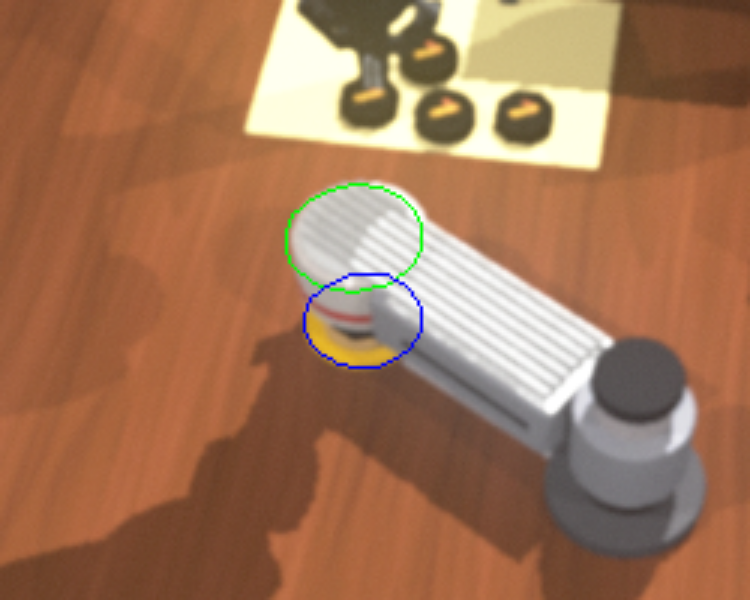

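The green circle (drum rim if perfectly centred) fits the drum at about (355,238) to within roughly 4 mm, and the blue circle fits the pad. The lamp has stopped, so I'll wait out the untouched period.

Request:
{"method": "step_arm", "body": {
  "steps": [
    [0,0,0,0,0,0],
    [0,0,0,0,0,0],
    [0,0,0,0,0,0],
    [0,0,0,0,0,0],
    [0,0,0,0,0,0],
    [0,0,0,0,0,0],
    [0,0,0,0,0,0],
    [0,0,0,0,0,0],
    [0,0,0,0,0,0],
    [0,0,0,0,0,0]
  ]
}}

```text
time: 19.85
eef_pos: [506.5, 276.3, 192.3]
tcp_rot: [[-0.003, 1.0, 0.0], [1.0, 0.003, 0.0], [0.0, 0.0, -1.0]]
force: [0.1, 0.1, -0.6]
width: -0.0
gripper_force: 0.0
```

Request:
{"method": "step_arm", "body": {
  "steps": [
    [0,0,0,0,0,0],
    [0,0,0,0,0,0],
    [0,0,0,0,0,0],
    [0,0,0,0,0,0],
    [0,0,0,0,0,0],
    [0,0,0,0,0,0],
    [0,0,0,0,0,0],
    [0,0,0,0,0,0],
    [0,0,0,0,0,0],
    [0,0,0,0,0,0]
  ]
}}

```text
time: 20.85
eef_pos: [506.5, 276.3, 192.3]
tcp_rot: [[-0.003, 1.0, 0.0], [1.0, 0.003, 0.0], [0.0, 0.0, -1.0]]
force: [-0.4, 0.6, -0.1]
width: -0.4
gripper_force: 0.0
```

Request:
{"method": "step_arm", "body": {
  "steps": [
    [0,0,0,0,0,0],
    [0,0,0,0,0,0],
    [0,0,0,0,0,0],
    [0,0,0,0,0,0],
    [0,0,0,0,0,0],
    [0,0,0,0,0,0],
    [0,0,0,0,0,0],
    [0,0,0,0,0,0],
    [0,0,0,0,0,0],
    [0,0,0,0,0,0]
  ]
}}

```text
time: 21.85
eef_pos: [506.5, 276.3, 192.3]
tcp_rot: [[-0.003, 1.0, 0.0], [1.0, 0.003, 0.0], [0.0, 0.0, -1.0]]
force: [-0.1, -1.2, -0.0]
width: 0.2
gripper_force: 0.0
```

Request:
{"method": "step_arm", "body": {
  "steps": [
    [0,0,0,0,0,0],
    [0,0,0,0,0,0],
    [0,0,0,0,0,0],
    [0,0,0,0,0,0],
    [0,0,0,0,0,0],
    [0,0,0,0,0,0],
    [0,0,0,0,0,0],
    [0,0,0,0,0,0],
    [0,0,0,0,0,0],
    [0,0,0,0,0,0]
  ]
}}

```text
time: 22.85
eef_pos: [506.5, 276.3, 192.3]
tcp_rot: [[-0.003, 1.0, 0.0], [1.0, 0.003, 0.0], [0.0, 0.0, -1.0]]
force: [0.3, 0.3, 0.5]
width: -0.1
gripper_force: 0.0
```

```bash
python3 - <<'E'
from h import *
r=phi()[1:];print(r)
if abs(r[1]-.5438)<.004: print(bot.close_job())
E
```

```text
(22.9, np.float64(0.5441433854518074), np.float64(0.538498408901005), np.int64(1326), np.int64(1557))
the job is handed in; nothing more can be done
None
```

The lamp is at rest over the ink cake, about 4 mm off centre by the cameras; it stood untouched for over 4 s with the hand clear, and I handed the job in at 22.9 s.

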